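# Set out the fabric paints in swatch order

### The job

Move the red, yellow, blue and green paint pots from the wooden stock rack into the grey paint rack, one pot in each compartment, so that, seen from the robot, they stand from left to right in the same order as the colour tiles on the swatch board. Keep the pots upright and set each one gently down on the floor of its compartment, without dropping it.

Things in the scene. Friction and masses are not known exactly. Their poses are not given: they have to be found in the camera images.
- pot_red_center (a point): the red paint pot, loose: an upright round pot, red body 38 mm in diameter and 50 mm high, above it a black cap 31 mm in diameter with a red disc on top; 74 mm high in all, 60 to 130 g. The point is its centre, half-way up (37 mm above its foot), z up along its axis. At the start it stands in one compartment of the wooden stock rack (same shape and size as the paint rack).
- pot_yellow_center (a point): the yellow paint pot, loose: an upright round pot, yellow body 38 mm in diameter and 50 mm high, above it a black cap 31 mm in diameter with a yellow disc on top; 74 mm high in all, 60 to 130 g. The point is its centre, half-way up (37 mm above its foot), z up along its axis. At the start it stands in one compartment of the wooden stock rack (same shape and size as the paint rack).
- pot_blue_center (a point): the blue paint pot, loose: an upright round pot, blue body 38 mm in diameter and 50 mm high, above it a black cap 31 mm in diameter with a blue disc on top; 74 mm high in all, 60 to 130 g. The point is its centre, half-way up (37 mm above its foot), z up along its axis. At the start it stands in one compartment of the wooden stock rack (same shape and size as the paint rack).
- pot_green_center (a point): the green paint pot, loose: an upright round pot, green body 38 mm in diameter and 50 mm high, above it a black cap 31 mm in diameter with a green disc on top; 74 mm high in all, 60 to 130 g. The point is its centre, half-way up (37 mm above its foot), z up along its axis. At the start it stands in one compartment of the wooden stock rack (same shape and size as the paint rack).
- swatch_red: the red swatch tile, 44 x 44 x 3 mm, fixed flat in one of the four places on the swatch board; origin at the centre of its underside. Not to be moved; its place in the row says where the red pot goes.
- swatch_yellow: the yellow swatch tile, 44 x 44 x 3 mm, fixed flat in one of the four places on the swatch board; origin at the centre of its underside. Not to be moved; its place in the row says where the yellow pot goes.
- swatch_blue: the blue swatch tile, 44 x 44 x 3 mm, fixed flat in one of the four places on the swatch board; origin at the centre of its underside. Not to be moved; its place in the row says where the blue pot goes.
- swatch_green: the green swatch tile, 44 x 44 x 3 mm, fixed flat in one of the four places on the swatch board; origin at the centre of its underside. Not to be moved; its place in the row says where the green pot goes.
- swatch_board: flat brown card strip, 62 (x) x 250 (y) x 6 mm, fixed on the table at the far side, with the four swatch tiles in a row along its y axis, centred at y = +91.9, +30.6, -30.6 and -91.9 mm (x = 0). Origin at the centre of its underside; z up, its +y end is the left end seen from the robot.
- paint_rack: the grey paint rack, fixed, empty at the start; may be left or right of the brown stock rack. Tray 66 (x) x 250 (y) x 18 mm high; walls, floor and three cross walls 5 mm thick, all walls 18 mm high: four compartments 56 mm square inside, centred at x = 0, y = +91.9, +30.6, -30.6, -91.9 mm. Origin: centre of underside; z up, +y end = left seen from the robot. Both racks are turned at most 0.3 rad.

How it is judged:
By the outcome, as a careful person would: the job done as asked, in the order asked, and still so for the second after the job is handed in, with the robot touching nothing.
It also fails if it takes over 99 s, if anything falls off the work surface, if the arm or the gripper's body presses on something with over 40 N, if the wrist force passes 120 N, or if a joint passes its speed limit or range.

### The arm

A 7-joint arm with a two-finger parallel gripper is mounted at the origin on the work surface. World frame = base frame: x ahead of the robot, y to its left, z up, the work surface at z = 0. Lengths are in m, angles in rad, forces in N, time in s.
With the tool pointing down it reaches from about 0.425 to 0.925 m from the base axis. Payload 6.8 kg.
Tool frame: the origin (TCP) lies midway between the tips of the shut fingers; the grasp point (between the pads) lies 19 mm behind it; z points along the fingers, y is the direction in which the jaws open and shut (so a half turn about z gives the same grasp; the last joint's range is limited). The gripper opens to 85 mm and grips with 20 to 120 N. Pads are 22 mm wide; open, the fingers measure 114 mm over their backs; the gripper's body (76 mm by 85 mm) begins 54 mm behind the grasp point. The pads swing forward as they close: fully open they stand 13 mm farther back than shut.
Start: joints at [-1.375, 0.477, 0.022, 1.555, -0.011, 1.109, -0.083], TCP at [0.202, 0.644, 0.231] pointing down, gripper open.
Joint ranges: [-2.96, 2.96], [-0.34, 2.1], [-1.41, 1.46], [0.24, 2.44], [-1.37, 4.51], [0.17, 1.92], [-2.96, 2.96]. Speed limits (rad/s): [2.39, 2.39, 3.14, 3.14, 3.14, 3.14, 3.14].

### API

Orientations are given as a unit quaternion [x, y, z, w].
In Python, from rig import state, read_camera, calibration, sign_off gives the robot as it stands.
- The arm moves only by the tool move_arm, never from a script. Its arguments are lists of equal length, an entry for each row: "offset": the shift along the tool's x, y, z in mm, a list of three; "roll": the turn about the tool's z in rad; "fingers": the closure, from 0 (fully open) to 1 (shut). A call has 1 to 20 rows; each row shifts and turns the commanded pose from where the row before left it, along the tool's axes as they then stand; what a row does not reach is not made up. A row lasts 1/8 s, in which the tool goes at most 62.5 mm and 10.7 degrees, less where a joint would pass 70% of its speed; a pose out of reach is approached as far as the arm can. A call with a gripper value outside its range is refused whole. The fingers move at their own pace and stop on an object; "squeeze" is the grip in N (left out, the last holds). Time passes only in rows, so rows that do not move let the fingers close. It gives the time, the measured TCP pose, the force and the opening at its end, in the units of the state.
- state(): the state, without advancing time (a new reading comes with each control period).
- read_camera(name): name is "scene" or "top"; returns the picture (384x512x3 uint8, blue, green, red); there is no depth.
- calibration(name): a dict with "K" (3x3 intrinsics, pixels), "extrinsics" (4x4, takes a point from world to camera coordinates). Camera axes: x right, y down, z forward; pixel columns grow to the right and rows downward; lengths in m; the calibration is good to about 2 mm. A picture is of the moment at which its call begins. calibration takes no time and is no camera call.
- sign_off(): hands the job in, once; it reports no verdict.
The state is a dict: "t": time; "joint_pos": joint angles; "qvel": joint speeds; "joint_efforts": joint torques, N m; "position": TCP position; "tool_rot": TCP orientation; "contact_force": force on the tool from outside, world axes, zero at the start; "torque": the same for the moment, N m; "finger_gap": finger opening in m.
Only numpy, scipy, OpenCV 4.12 (cv2) and the standard library are available. Lean on these libraries where they do the work, as an engineer would, in place of code of your own. Each camera call takes 0.05 s, during which the arm holds its last target.

## Working session

There is one attempt and no reset: what is moved stays moved. The work goes in short steps, Python scripts to look and compute and a tool call to move; the robot and the scene stay as the last step left them, time stands still between calls to the robot, and variables do not carry over. Pictures are saved under pics/ and viewed, and the job is handed in when it is done.

Besides the shell and the picture viewer there is one more tool, called after "Request:" as a command line: name --pt "numbers of a row" for each row, then --argument value for the rest. move_arm: Moves the arm, as the interface text tells. Its arguments: {"type":"object","properties":{"offset":{"type":"array"},"roll":{"type":"array"},"fingers":{"type":"array"},"squeeze":{"type":"number"}},"required":["offset","roll","fingers"]}

```bash
ls; mkdir -p pics; python3 - <<'E'
from rig import *
import cv2
for n in ("scene","top"):
    im=read_camera(n); cv2.imwrite(f"pics/{n}0.png",im)
    c=calibration(n); print(n,c["K"],c["extrinsics"])
s=state(); print(s)
E
```

```text
pics
scene [[431.40313778   0.         257.17605765]
 [  0.         431.40313778 196.37695057]
 [  0.           0.           1.        ]] [[-0.84335553  0.53730026  0.00773797  0.49624262]
 [ 0.42815955  0.68060843 -0.59451793 -0.22331146]
 [-0.32470116 -0.4980769  -0.80404512  1.24307528]
 [ 0.          0.          0.          1.        ]]
top [[379.74727405   0.         247.22940184]
 [  0.         379.74727405 187.62863259]
 [  0.           0.           1.        ]] [[ 0.02698739 -0.99956964 -0.01149833 -0.00178805]
 [-0.98198032 -0.0243567  -0.18740708  0.59270773]
 [ 0.18704636  0.01634876 -0.98221504  0.92448889]
 [ 0.          0.          0.          1.        ]]
{'t': 0.1, 'joint_pos': array([-1.37510744,  0.47772702,  0.02237637,  1.55632919, -0.01147866,
        1.10930755, -0.08309203]), 'qvel': array([ 0.00134389, -0.0017914 ,  0.00041848, -0.00214149, -0.00041296,
        0.00046095, -0.00137949]), 'joint_efforts': array([ 4.26351922e-03, -5.97754097e+01,  1.61371004e+00, -2.81953937e+01,
        1.28402200e-02,  5.14561980e-03,  7.22070297e-06]), 'position': array([0.20179692, 0.64358032, 0.23042706]), 'tool_rot': array([ 1.51307129e-01,  9.88486458e-01, -8.19896717e-04, -4.76290738e-05]), 'contact_force': array([ 0.38200821, -0.67811588, -0.47573083]), 'torque': array([-0.01815256,  0.00347096,  0.04365082]), 'finger_gap': 0.08529738336823256}
```

View pics/top0.png

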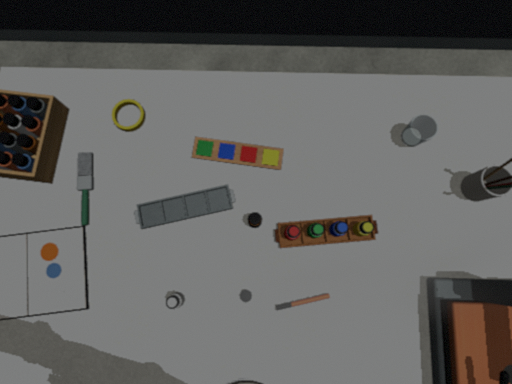

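View pics/scene0.png

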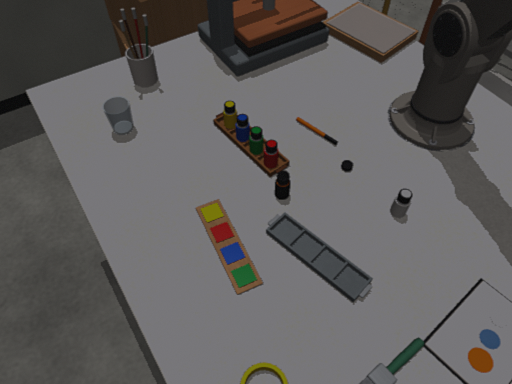

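```bash
python3 - <<'E'
import cv2,numpy as np
im=cv2.imread("pics/top0.png")
a=cv2.convertScaleAbs(cv2.resize(im[175:240,125:245],None,fx=6.5,fy=6.5,interpolation=cv2.INTER_CUBIC),alpha=1.6)
cv2.imwrite("pics/c1.png",a)
a=cv2.convertScaleAbs(cv2.resize(im[205:255,265:385],None,fx=6.5,fy=6.5,interpolation=cv2.INTER_CUBIC),alpha=1.6)
cv2.imwrite("pics/c2.png",a)
im=cv2.imread("pics/scene0.png")
a=cv2.convertScaleAbs(cv2.resize(im[90:180,200:300],None,fx=6.5,fy=6.5,interpolation=cv2.INTER_CUBIC),alpha=1.6)
cv2.imwrite("pics/c3.png",a)
a=cv2.convertScaleAbs(cv2.resize(im[205:305,255:380],None,fx=6,fy=6,interpolation=cv2.INTER_CUBIC),alpha=1.6)
cv2.imwrite("pics/c4.png",a)
E
```

```text
(no output)
```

View pics/c1.png

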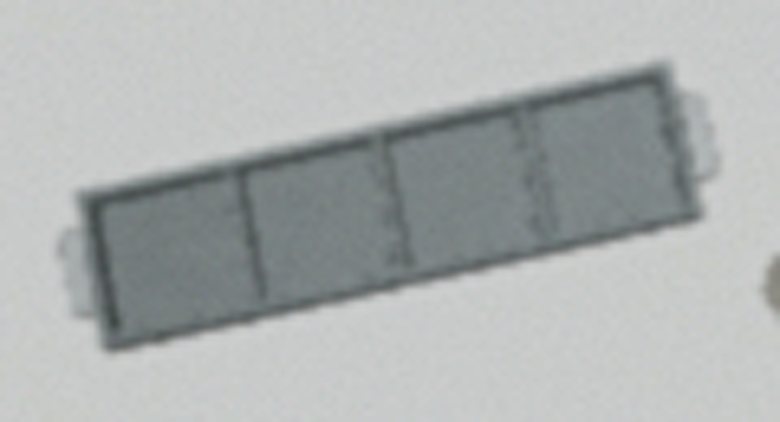

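View pics/c2.png

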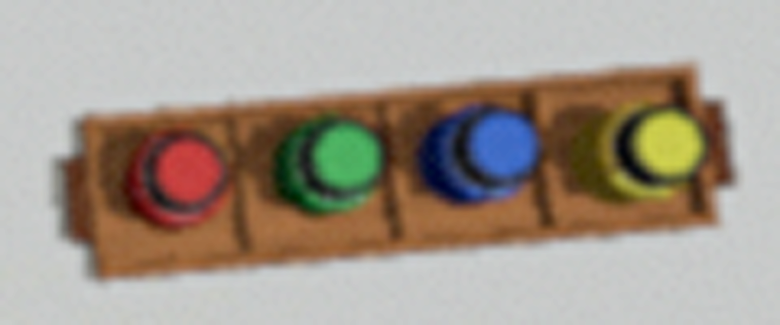

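View pics/c3.png

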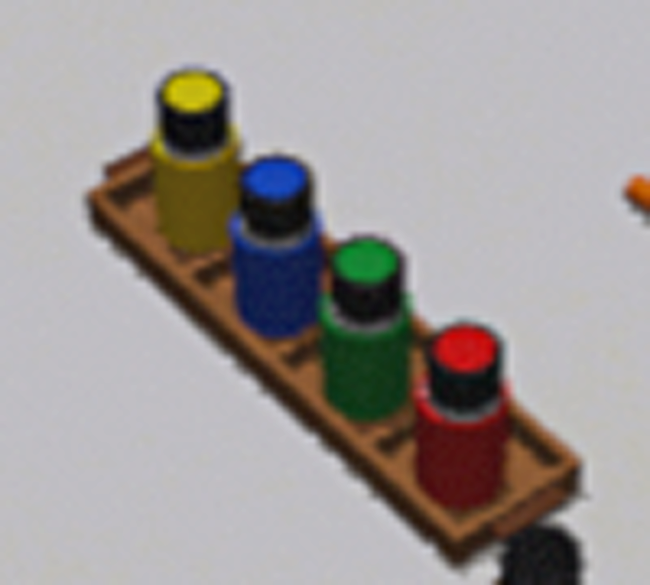

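View pics/c4.png

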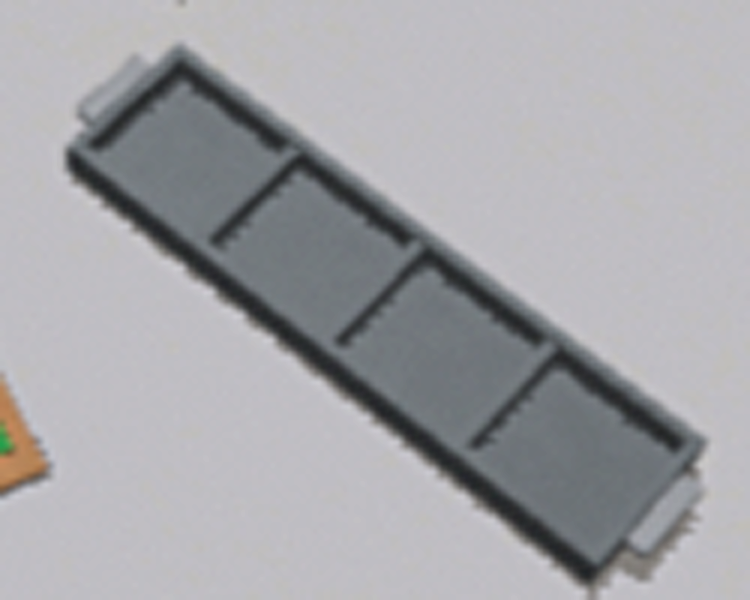

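```bash
cat > h.py <<'E'
from rig import *
import numpy as np,cv2
from scipy.optimize import least_squares
C={n:calibration(n) for n in("scene","top")}
def proj(n,P):
    c=C[n];E=np.array(c["extrinsics"]);P=np.atleast_2d(P)
    return cv2.projectPoints(P.astype(float),cv2.Rodrigues(E[:3,:3])[0],E[:3,3],np.array(c["K"]),None)[0][:,0]
def onz(n,uv,z):
    return least_squares(lambda p:proj(n,[p[0],p[1],z])[0]-uv,[.6,0]).x
def un(p,s,x0,y0): return (np.array(p,float)+.5)/s-.5+np.array([x0,y0])
E
cat > m.py <<'E'
from h import *
# order TL,TR,BR,BL in robot view: local (+x,+y),(+x,-y),(-x,-y),(-x,+y)
L=np.array([[33,125],[33,-125],[-33,-125],[-33,125]])/1000
def fit(obs):
    def w(p):
        c,s=np.cos(p[2]),np.sin(p[2]);return np.c_[L@np.array([[c,s],[-s,c]])+p[:2],np.full(4,.018)]
    r=lambda p:np.concatenate([(proj(n,w(p))-o).ravel() for n,o in obs])
    q=least_squares(r,[.6,0,0]);return q.x,np.round(q.fun,1)
g=un([[80,193],[670,65],[702,215],[107,348]],6.5,125,175)
s=un([[600,562],[70,150],[180,47],[705,442]],6,255,205)
b=un([[88,118],[694,66],[716,222],[98,278]],6.5,265,205)
for o in ([("top",g)],[("scene",s)],[("top",g),("scene",s)],[("top",b)]): print(fit(o))
t=un([[187,170],[347,157],[501,145],[668,143]],6.5,265,205)
sc=un([[465,348],[367,261],[275,179],[193,91]],6.5,200,90)
for i,n in enumerate("rgby"): print(n,onz("top",t[i],.079),onz("scene",sc[i],.079))
p=fit([("top",g),("scene",s)])[0]
for y in(91.9,30.6,-30.6,-91.9): print(p[:2]+y/1000*np.array([-np.sin(p[2]),np.cos(p[2])]))
E
python3 m.py
```

```text
(array([0.54576825, 0.17943742, 0.24500565]), array([-0.4, -0.1,  0.3, -0.5,  0.6,  0.2, -0.5,  0.2]))
(array([0.54717328, 0.18341345, 0.25365958]), array([ 0.2,  1. , -0.6, -0.5, -0.2, -0.5,  0.6, -0.3]))
(array([0.54641853, 0.18166766, 0.24894058]), array([-1.2, -0.2, -0.6, -0.9, -0.3, -0.2, -1.2,  0.1, -0.3,  0.2, -0.6,
       -1.4, -0.2, -1.3,  0.2, -0.9]))
(array([ 0.4898022 , -0.19524171,  0.11243839]), array([-0.9, -0.4,  0.2, -0.5,  0.6,  0.6,  0.1,  0.3]))
r [ 0.48293608 -0.10331981] [ 0.4832908  -0.10160053]
g [ 0.48943031 -0.16385439] [ 0.49002315 -0.16097609]
b [ 0.49548979 -0.22214265] [ 0.49656551 -0.21970335]
y [ 0.49788808 -0.28524305] [ 0.49809725 -0.28237544]
[0.52377645 0.27073475]
[0.53887938 0.21132438]
[0.55395767 0.15201094]
[0.5690606  0.09260057]
```

```bash
cat >> h.py <<'E'
from scipy.spatial.transform import Rotation as R
def plan(wps):
    "wps: (x,y,z,theta) ; prints roll first, then tool-frame mm offset after that roll"
    s=state();Rm=R.from_quat(s["tool_rot"]).as_matrix();p=s["position"]
    th=np.arctan2(Rm[1,1],Rm[0,1])
    print("t",round(s["t"],2),"pos",np.round(p*1000,1),"th",round(th,3),"tilt",np.round(Rm[:2,2],4),"gap",round(s["finger_gap"]*1000,1),"F",np.round(s["contact_force"],1))
    for w in wps:
        d=np.array(w[:3])-p
        y=np.array([np.cos(w[3]),np.sin(w[3])]);x=np.array([-y[1],y[0]])
        print("roll",round(th-w[3],3),"off mm",np.round([1000*d[:2]@x,1000*d[:2]@y,-1000*d[2]],1))
        p=np.array(w[:3]);th=w[3]
E
python3 - <<'E'
from h import *
plan([(.48,.25,.2,.112),(.483,-.1025,.15,.112),(.483,-.1025,.023,.112)])
E
```

```text
t 0.1 pos [201.8 643.6 230.4] th 1.267 tilt [-0.0003 -0.0016] gap 85.3 F [ 0.4 -0.7 -0.5]
roll 1.155 off mm [-422.2  232.5   30.4]
roll 0.0 off mm [-350.6  -36.4   50. ]
roll 0.0 off mm [  0.   0. 127.]
```

Request:
move_arm --pt "0 0 0" --pt "0 0 0" --pt "0 0 0" --pt "0 0 0" --pt "0 0 0" --pt "0 0 0" --pt "0 0 0" --pt "-42.2 23.2 3" --pt "-42.2 23.2 3" --pt "-42.2 23.2 3" --pt "-42.2 23.2 3" --pt "-42.2 23.3 3" --pt "-42.2 23.3 3" --pt "-42.2 23.3 3" --pt "-42.2 23.3 3" --pt "-42.2 23.3 3" --pt "-42.2 23.2 3" --pt "0 0 0" --roll '[0.165,0.165,0.165,0.165,0.165,0.165,0.165,0,0,0,0,0,0,0,0,0,0,0]' --fingers '[0,0,0,0,0,0,0,0,0,0,0,0,0,0,0,0,0,0]' --squeeze 40

```text
t: 2.35
position: [0.4821, 0.2462, 0.2011]
tool_rot: [0.669, 0.743, -0.001, 0.001]
contact_force: [0.6, -0.0, -0.1]
finger_gap: 0.0854
```

Request:
move_arm --pt "-39 -4 5.5" --pt "-39 -4 5.5" --pt "-39 -4 5.5" --pt "-39 -4 5.5" --pt "-39 -4 5.5" --pt "-39 -4 5.5" --pt "-39 -4 5.5" --pt "-39 -4 5.5" --pt "-38.6 -4.4 6" --pt "0 0 0" --pt "0 0 0" --roll '[0,0,0,0,0,0,0,0,0,0,0]' --fingers '[0,0,0,0,0,0,0,0,0,0,0]'

```text
t: 3.72
position: [0.4832, -0.1005, 0.1511]
tool_rot: [0.666, 0.746, 0.0, -0.0]
contact_force: [-0.2, 0.5, 0.4]
finger_gap: 0.0856
```

```bash
python3 - <<'E'
from h import *
plan([(.483,-.1025,.15,.112),(.483,-.1025,.023,.112)])
E
```

```text
t 3.73 pos [ 483.2 -100.5  151.1] th 0.113 tilt [-0.0005  0.0007] gap 85.6 F [-0.2  0.5  0.4]
roll 0.001 off mm [-2.  -0.4  1.1]
roll 0.0 off mm [  0.   0. 127.]
```

Request:
move_arm --pt "-2 0 20" --pt "0 0 25" --pt "0 0 25" --pt "0 0 25" --pt "0 0 18" --pt "0 0 10" --pt "0 0 5" --pt "0 0 0" --pt "0 0 0" --roll '[0,0,0,0,0,0,0,0,0]' --fingers '[0,0,0,0,0,0,0,0,0]'

```text
t: 4.85
position: [0.4838, -0.1037, 0.0238]
tool_rot: [0.666, 0.746, 0.0, 0.0]
contact_force: [0.1, -0.1, 0.2]
finger_gap: 0.0855
```

```bash
python3 - <<'E'
from h import *
plan([(.483,-.1025,.023,.112)])
a=read_camera("scene");cv2.imwrite("pics/s1.png",cv2.convertScaleAbs(cv2.resize(a[60:210,190:390],None,fx=4,fy=4,interpolation=2),alpha=1.6))
E
```

```text
t 4.85 pos [ 483.8 -103.7   23.8] th 0.112 tilt [0.001 0.   ] gap 85.5 F [ 0.1 -0.1  0.2]
roll 0.0 off mm [ 1.3 -0.7  0.8]
```

View pics/s1.png

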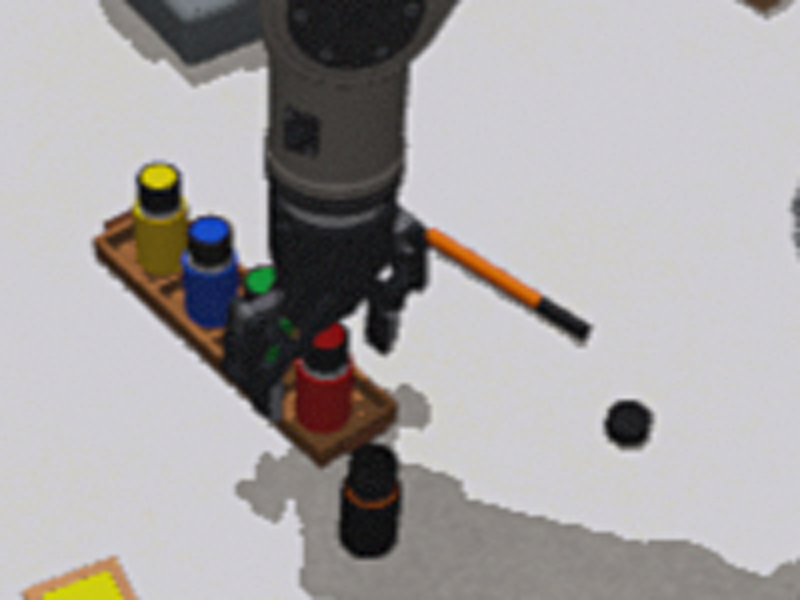

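Request:
move_arm --pt "0 0 0" --pt "0 0 0" --pt "0 0 0" --pt "0 0 0" --pt "0 0 0" --pt "0 0 0" --pt "0 0 0" --pt "0 0 0" --roll '[0,0,0,0,0,0,0,0]' --fingers '[1,1,1,1,1,1,1,1]' --squeeze 35

```text
t: 5.9
position: [0.4834, -0.1037, 0.0235]
tool_rot: [0.666, 0.746, 0.0, 0.0]
contact_force: [-1.3, 1.1, 5.4]
finger_gap: 0.0369
```

```bash
python3 - <<'E'
from h import *
plan([(.4838,-.1035,.133,.112),(.554,.152,.133,.249),(.554,.152,.026,.249)])
E
```

```text
t 5.9 pos [ 483.4 -103.7   23.5] th 0.112 tilt [0.0002 0.0002] gap 36.9 F [-1.3  1.1  5.4]
roll -0.0 off mm [   0.2    0.4 -109.5]
roll -0.137 off mm [230.3 131.   -0. ]
roll 0.0 off mm [  0.   0. 107.]
```

Request:
move_arm --pt "0 0 -4" --pt "0 0 -12" --pt "0 0 -22" --pt "0 0 -24" --pt "0 0 -24" --pt "0 0 -24" --pt "0 0 0" --pt "0 0 0" --pt "0 0 0" --roll '[0,0,0,0,0,0,0,-0.07,-0.067]' --fingers '[1,1,1,1,1,1,1,1,1]'

```text
t: 7.02
position: [0.4828, -0.1035, 0.1327]
tool_rot: [0.613, 0.79, -0.0, -0.0]
contact_force: [-0.3, -0.3, -1.3]
finger_gap: 0.0371
```

Request:
move_arm --pt "12 7 0" --pt "25 14 0" --pt "33 19 0" --pt "35 20 0" --pt "35 20 0" --pt "35 20 0" --pt "30 17 0" --pt "17 10 0" --pt "8 4 0" --pt "0 0 0" --pt "0 0 0" --roll '[0,0,0,0,0,0,0,0,0,0,0]' --fingers '[1,1,1,1,1,1,1,1,1,1,1]'

```text
t: 8.4
position: [0.5534, 0.1498, 0.1333]
tool_rot: [0.615, 0.789, -0.0, 0.0]
contact_force: [-0.5, -0.3, -0.9]
finger_gap: 0.037
```

```bash
python3 - <<'E'
from h import *
plan([(.554,.152,.133,.249),(.554,.152,.026,.249)])
a=read_camera("scene");cv2.imwrite("pics/s2.png",cv2.convertScaleAbs(cv2.resize(a[120:320,190:390],None,fx=3,fy=3,interpolation=2),alpha=1.6))
E
```

```text
t 8.4 pos [553.4 149.8 133.3] th 0.247 tilt [-0.0003 -0.0006] gap 37.0 F [-0.5 -0.3 -0.9]
roll -0.002 off mm [2.  1.1 0.3]
roll 0.0 off mm [  0.   0. 107.]
```

View pics/s2.png

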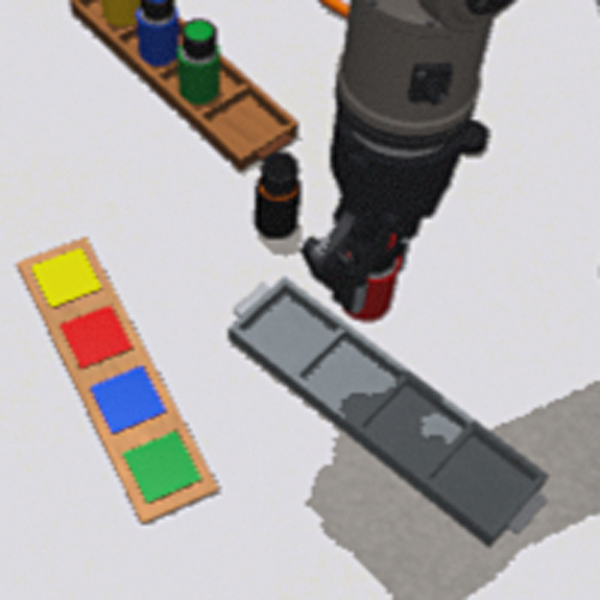

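Request:
move_arm --pt "2 1 10" --pt "0 0 20" --pt "0 0 22" --pt "0 0 22" --pt "0 0 15" --pt "0 0 8" --pt "0 0 5" --pt "0 0 3" --pt "0 0 0" --roll '[0,0,0,0,0,0,0,0,0]' --fingers '[1,1,1,1,1,1,1,1,1]'

```text
t: 9.57
position: [0.5543, 0.1537, 0.0285]
tool_rot: [0.614, 0.789, 0.0, 0.0]
contact_force: [-0.7, 0.5, -0.4]
finger_gap: 0.0372
```

Request:
move_arm --pt "0 0 1" --pt "0 0 1" --pt "0 0 1" --pt "0 0 0.5" --pt "0 0 0" --roll '[0,0,0,0,0]' --fingers '[1,1,1,1,1]'

```text
t: 10.2
position: [0.5541, 0.1536, 0.0247]
tool_rot: [0.614, 0.789, -0.0, -0.0]
contact_force: [0.1, 1.0, -1.8]
finger_gap: 0.037
```

```bash
python3 - <<'E'
from h import *
plan([(.554,.152,.0235,.249)])
a=read_camera("scene");cv2.imwrite("pics/s3.png",cv2.convertScaleAbs(cv2.resize(a[150:300,230:380],None,fx=4,fy=4,interpolation=2),alpha=1.6))
E
```

```text
t 10.2 pos [554.1 153.6  24.7] th 0.249 tilt [-0.0001 -0.0001] gap 37.0 F [ 0.1  1.  -1.8]
roll 0.0 off mm [-1.6 -0.5  1.2]
```

View pics/s3.png

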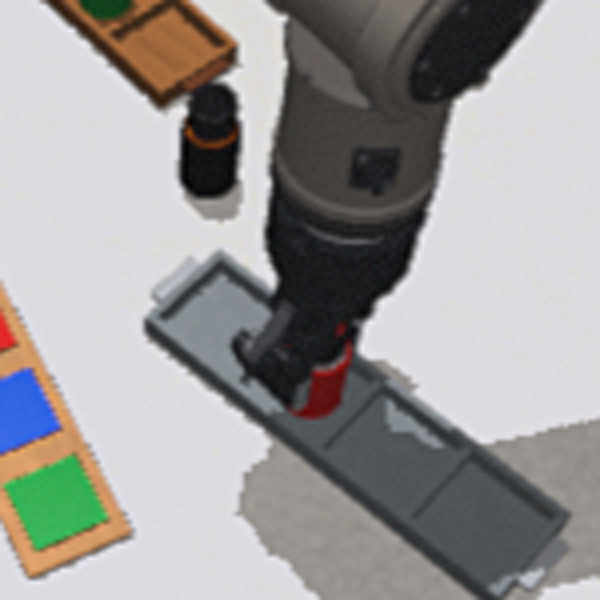

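Request:
move_arm --pt "0 0 0.6" --pt "0 0 0.6" --pt "0 0 0" --roll '[0,0,0]' --fingers '[1,1,1]'

```text
t: 10.62
position: [0.5541, 0.1536, 0.0236]
tool_rot: [0.614, 0.789, -0.0, -0.0]
contact_force: [0.4, -1.1, 0.5]
finger_gap: 0.0373
```

Request:
move_arm --pt "0 0 0.6" --pt "0 0 0" --roll '[0,0]' --fingers '[1,1]'

```text
t: 10.88
position: [0.5541, 0.1537, 0.0236]
tool_rot: [0.614, 0.789, 0.0, -0.0]
contact_force: [-3.1, -1.1, 6.7]
finger_gap: 0.0369
```

Request:
move_arm --pt "0 0 0" --pt "0 0 0" --pt "0 0 0" --pt "0 0 0" --pt "0 0 0" --pt "0 0 0" --pt "0 0 -10" --pt "0 0 -25" --pt "0 0 -35" --pt "0 0 -30" --pt "0 0 -10" --pt "0 0 0" --roll '[0,0,0,0,0,0,0,0,0,0,0,0]' --fingers '[0.6,0.5,0,0,0,0,0,0,0,0,0,0]'

```text
t: 12.38
position: [0.5543, 0.1539, 0.1335]
tool_rot: [0.614, 0.789, 0.001, 0.0]
contact_force: [0.4, -0.3, -1.0]
finger_gap: 0.0855
```

```bash
python3 - <<'E'
from h import *
plan([(.4897,-.1625,.133,.112),(.4897,-.1625,.0235,.112)])
a=read_camera("scene");cv2.imwrite("pics/s4.png",cv2.convertScaleAbs(cv2.resize(a[150:300,230:380],None,fx=4,fy=4,interpolation=2),alpha=1.6))
E
```

```text
t 12.38 pos [554.3 153.9 133.5] th 0.249 tilt [0.001  0.0008] gap 85.5 F [ 0.4 -0.3 -1. ]
roll 0.137 off mm [-307.2  -99.5    0.5]
roll 0.0 off mm [  0.    0.  109.5]
```

View pics/s4.png

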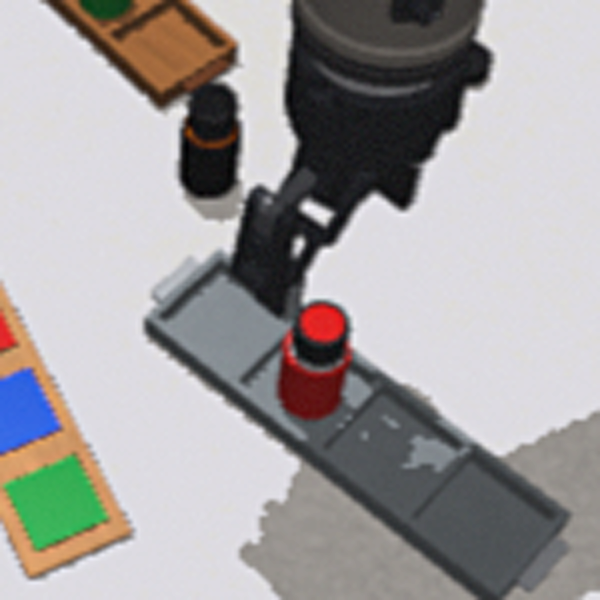

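Request:
move_arm --pt "0 0 0" --pt "-15 -5 0" --pt "-30 -10 0" --pt "-37 -12 0" --pt "-37 -12 0" --pt "-37 -12 0" --pt "-37 -12 0" --pt "-37 -12 0" --pt "-34 -11 0" --pt "-25 -8 0" --pt "-13 -4 0" --pt "-5 -1.5 0" --pt "0 0 0" --pt "0 0 0" --roll '[0.137,0,0,0,0,0,0,0,0,0,0,0,0,0]' --fingers '[0,0,0,0,0,0,0,0,0,0,0,0,0,0]'

```text
t: 14.18
position: [0.4898, -0.1615, 0.1329]
tool_rot: [0.666, 0.746, 0.0, -0.0]
contact_force: [0.8, -0.3, 0.1]
finger_gap: 0.085
```

```bash
python3 - <<'E'
from h import *
plan([(.4897,-.1625,.133,.112),(.4897,-.1625,.0235,.112)])
E
```

```text
t 14.18 pos [ 489.8 -161.5  132.9] th 0.114 tilt [-0.0001  0.0004] gap 85.0 F [ 0.8 -0.3  0.1]
roll 0.002 off mm [-1.  -0.2 -0.1]
roll 0.0 off mm [  0.    0.  109.5]
```

Request:
move_arm --pt "0 0 15" --pt "0 0 25" --pt "0 0 25" --pt "0 0 20" --pt "0 0 14" --pt "0 0 7" --pt "0 0 3.4" --pt "0 0 0" --pt "0 0 0" --pt "0 0 0" --pt "0 0 0" --pt "0 0 0" --pt "0 0 0" --pt "0 0 0" --pt "0 0 0" --pt "0 0 0" --roll '[0,0,0,0,0,0,0,0,0,0,0,0,0,0,0,0]' --fingers '[0,0,0,0,0,0,0,0,0,1,1,1,1,1,1,1]'

```text
t: 16.18
position: [0.4897, -0.1625, 0.0239]
tool_rot: [0.666, 0.746, 0.0, 0.0]
contact_force: [-1.2, 0.5, 5.4]
finger_gap: 0.0371
```

Request:
move_arm --pt "0 0 -4" --pt "0 0 -12" --pt "0 0 -22" --pt "0 0 -24" --pt "0 0 -24" --pt "0 0 -24" --pt "0 0 0" --pt "0 0 0" --pt "0 0 0" --roll '[0,0,0,0,0,0,0,-0.07,-0.067]' --fingers '[1,1,1,1,1,1,1,1,1]'

```text
t: 17.3
position: [0.4889, -0.1623, 0.1329]
tool_rot: [0.613, 0.79, -0.0, -0.001]
contact_force: [-0.3, 0.2, -1.3]
finger_gap: 0.0367
```

```bash
python3 - <<'E'
from h import *
plan([(.5238,.2707,.133,.249),(.5238,.2707,.0235,.249)])
E
```

```text
t 17.3 pos [ 488.9 -162.3  132.9] th 0.251 tilt [-0.0012  0.0002] gap 36.7 F [-0.3  0.2 -1.3]
roll 0.002 off mm [ 4.110e+02  1.405e+02 -1.000e-01]
roll 0.0 off mm [  0.    0.  109.5]
```

Request:
move_arm --pt "12 4 0" --pt "27 9 0" --pt "38 13 0" --pt "40 13.5 0" --pt "40 13.5 0" --pt "40 13.5 0" --pt "40 14 0" --pt "40 14 0" --pt "40 14 0" --pt "38 13 0" --pt "30 10 0" --pt "16 5.5 0" --pt "8 3 0" --pt "2 0.5 0" --pt "0 0 0" --pt "0 0 0" --roll '[0,0,0,0,0,0,0,0,0,0,0,0,0,0,0,0]' --fingers '[1,1,1,1,1,1,1,1,1,1,1,1,1,1,1,1]'

```text
t: 19.3
position: [0.5246, 0.2693, 0.1337]
tool_rot: [0.614, 0.789, -0.0, 0.0]
contact_force: [0.7, 0.2, -1.1]
finger_gap: 0.0371
```

```bash
python3 - <<'E'
from h import *
plan([(.5238,.2707,.133,.249),(.5238,.2707,.0235,.249)])
E
```

```text
t 19.3 pos [524.6 269.3 133.7] th 0.247 tilt [-0.0001 -0.0003] gap 37.1 F [ 0.7  0.2 -1.1]
roll -0.002 off mm [ 1.6 -0.4  0.7]
roll 0.0 off mm [  0.    0.  109.5]
```

Go down to about 1.5 mm above, then creep.

Request:
move_arm --pt "1 0 10" --pt "0 0 20" --pt "0 0 22" --pt "0 0 22" --pt "0 0 15" --pt "0 0 8" --pt "0 0 6" --pt "0 0 3" --pt "0 0 1" --pt "0 0 1" --pt "0 0 0.6" --pt "0 0 0" --roll '[0,0,0,0,0,0,0,0,0,0,0,0]' --fingers '[1,1,1,1,1,1,1,1,1,1,1,1]'

```text
t: 20.8
position: [0.5242, 0.2714, 0.0251]
tool_rot: [0.614, 0.789, 0.0, -0.0]
contact_force: [0.5, -0.4, -1.3]
finger_gap: 0.037
```

Request:
move_arm --pt "0 0 0.6" --pt "0 0 0" --roll '[0,0]' --fingers '[1,1]'

```text
t: 21.05
position: [0.5241, 0.2713, 0.0244]
tool_rot: [0.614, 0.789, -0.0, -0.0]
contact_force: [0.3, 0.0, -0.4]
finger_gap: 0.0369
```

Request:
move_arm --pt "0 0 0.6" --pt "0 0 0" --roll '[0,0]' --fingers '[1,1]'

```text
t: 21.3
position: [0.5242, 0.2714, 0.0239]
tool_rot: [0.614, 0.789, 0.0, -0.0]
contact_force: [-0.9, -0.3, 1.5]
finger_gap: 0.037
```

Request:
move_arm --pt "0 0 0.4" --pt "0 0 0" --roll '[0,0]' --fingers '[1,1]'

```text
t: 21.55
position: [0.5243, 0.2714, 0.0239]
tool_rot: [0.614, 0.789, 0.0, -0.0]
contact_force: [-1.9, 0.2, 5.7]
finger_gap: 0.0371
```

Request:
move_arm --pt "0 0 0" --pt "0 0 0" --pt "0 0 0" --pt "0 0 0" --pt "0 0 0" --pt "0 0 0" --pt "0 0 -10" --pt "0 0 -25" --pt "0 0 -35" --pt "0 0 -30" --pt "0 0 -10" --pt "0 0 0" --roll '[0,0,0,0,0,0,0,0,0,0,0,0.137]' --fingers '[0.6,0.5,0,0,0,0,0,0,0,0,0,0]'

```text
t: 23.05
position: [0.5245, 0.2716, 0.1344]
tool_rot: [0.668, 0.745, 0.001, -0.0]
contact_force: [0.3, 0.3, -0.2]
finger_gap: 0.0853
```

```bash
python3 - <<'E'
from h import *
plan([(.496,-.221,.133,.112),(.496,-.221,.0235,.112)])
a=read_camera("scene");cv2.imwrite("pics/s5.png",cv2.convertScaleAbs(cv2.resize(a[90:310,190:390],None,fx=2.7,fy=2.7,interpolation=2),alpha=1.6))
E
```

```text
t 23.05 pos [524.5 271.6 134.4] th 0.109 tilt [0.0011 0.0015] gap 85.3 F [ 0.3  0.3 -0.2]
roll -0.003 off mm [-486.3  -83.4    1.4]
roll 0.0 off mm [  0.    0.  109.5]
```

View pics/s5.png

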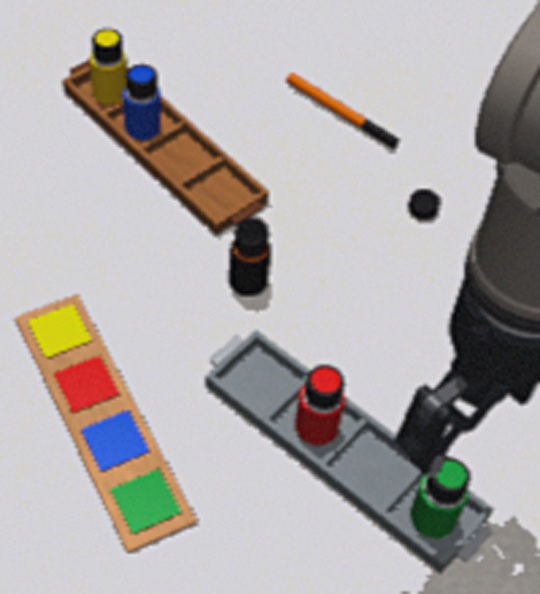

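Green is standing upright in the left compartment and red is in the third. Blue is next.

Request:
move_arm --pt "-15 -2.5 1" --pt "-30 -5 0" --pt "-40 -7 0" --pt "-42 -7.2 0" --pt "-42 -7.2 0" --pt "-42 -7.2 0" --pt "-42 -7.2 0" --pt "-42 -7.2 0" --pt "-42 -7.2 0" --pt "-42 -7.2 0" --pt "-40 -7 0" --pt "-32 -5.5 0" --pt "-20 -3.5 0" --pt "-10 -1.6 0" --pt "-5.5 -0.8 0" --pt "0 0 0" --pt "0 0 0" --roll '[0,0,0,0,0,0,0,0,0,0,0,0,0,0,0,0,0]' --fingers '[0,0,0,0,0,0,0,0,0,0,0,0,0,0,0,0,0]'

```text
t: 25.22
position: [0.4959, -0.2205, 0.1323]
tool_rot: [0.666, 0.746, 0.0, -0.0]
contact_force: [0.8, 0.4, 0.1]
finger_gap: 0.0854
```

```bash
python3 - <<'E'
from h import *
plan([(.496,-.221,.133,.112),(.496,-.221,.0235,.112)])
E
```

```text
t 25.23 pos [ 495.9 -220.5  132.3] th 0.114 tilt [-0.0002  0.0005] gap 85.4 F [0.8 0.4 0.1]
roll 0.002 off mm [-0.5  0.  -0.7]
roll 0.0 off mm [  0.    0.  109.5]
```

Request:
move_arm --pt "0 0 15" --pt "0 0 25" --pt "0 0 25" --pt "0 0 20" --pt "0 0 14" --pt "0 0 7" --pt "0 0 2.7" --pt "0 0 0" --pt "0 0 0" --pt "0 0 0" --pt "0 0 0" --pt "0 0 0" --pt "0 0 0" --pt "0 0 0" --pt "0 0 0" --pt "0 0 0" --roll '[0,0,0,0,0,0,0,0,0,0,0,0,0,0,0,0]' --fingers '[0,0,0,0,0,0,0,0,0,1,1,1,1,1,1,1]'

```text
t: 27.22
position: [0.4959, -0.2214, 0.024]
tool_rot: [0.666, 0.746, 0.0, 0.0]
contact_force: [-0.3, 1.5, 5.1]
finger_gap: 0.0371
```

Request:
move_arm --pt "0 0 -4" --pt "0 0 -12" --pt "0 0 -22" --pt "0 0 -24" --pt "0 0 -24" --pt "0 0 -24" --pt "0 0 0" --pt "0 0 0" --pt "0 0 0" --roll '[0,0,0,0,0,0,0,-0.07,-0.067]' --fingers '[1,1,1,1,1,1,1,1,1]'

```text
t: 28.35
position: [0.4952, -0.221, 0.1329]
tool_rot: [0.613, 0.79, -0.0, -0.001]
contact_force: [0.3, -0.8, -0.9]
finger_gap: 0.0365
```

```bash
python3 - <<'E'
from h import *
plan([(.5389,.2113,.133,.249),(.5389,.2113,.0235,.249)])
E
```

```text
t 28.35 pos [ 495.2 -221.   132.9] th 0.251 tilt [-0.0012  0.0003] gap 36.5 F [ 0.3 -0.8 -0.9]
roll 0.002 off mm [ 4.082e+02  1.489e+02 -1.000e-01]
roll 0.0 off mm [  0.    0.  109.5]
```

Request:
move_arm --pt "12 4.5 0" --pt "27 10 0" --pt "38 14 0" --pt "40 14.5 0" --pt "40 14.5 0" --pt "40 14.5 0" --pt "40 14.5 0" --pt "40 14.5 0" --pt "40 14.5 0" --pt "37 13.5 0" --pt "29 10.5 0" --pt "15 5.5 0" --pt "8 3 0" --pt "2 0.9 0" --pt "0 0 0" --pt "0 0 0" --roll '[0,0,0,0,0,0,0,0,0,0,0,0,0,0,0,0]' --fingers '[1,1,1,1,1,1,1,1,1,1,1,1,1,1,1,1]'

```text
t: 30.35
position: [0.5396, 0.2096, 0.1338]
tool_rot: [0.614, 0.789, -0.0, 0.0]
contact_force: [-0.5, -0.2, -1.1]
finger_gap: 0.037
```

```bash
python3 - <<'E'
from h import *
plan([(.5389,.2113,.133,.249),(.5389,.2113,.0235,.249)])
E
```

```text
t 30.35 pos [539.6 209.6 133.8] th 0.247 tilt [-0.     -0.0002] gap 37.0 F [-0.5 -0.2 -1.1]
roll -0.002 off mm [ 1.8 -0.3  0.8]
roll 0.0 off mm [  0.    0.  109.5]
```

Request:
move_arm --pt "1 0 10" --pt "0 0 20" --pt "0 0 22" --pt "0 0 22" --pt "0 0 15" --pt "0 0 8" --pt "0 0 6" --pt "0 0 3" --pt "0 0 1" --pt "0 0 1" --pt "0 0 0.6" --pt "0 0 0.6" --pt "0 0 0" --roll '[0,0,0,0,0,0,0,0,0,0,0,0,0]' --fingers '[1,1,1,1,1,1,1,1,1,1,1,1,1]'

```text
t: 31.98
position: [0.5393, 0.2117, 0.0245]
tool_rot: [0.614, 0.789, 0.0, -0.0]
contact_force: [0.8, -0.0, -0.3]
finger_gap: 0.0372
```

Request:
move_arm --pt "0 0 0.6" --pt "0 0 0" --roll '[0,0]' --fingers '[1,1]'

```text
t: 32.22
position: [0.5394, 0.2117, 0.024]
tool_rot: [0.614, 0.789, 0.0, 0.0]
contact_force: [-0.1, 0.2, 1.3]
finger_gap: 0.0373
```

Request:
move_arm --pt "0 0 0.4" --pt "0 0 0" --roll '[0,0]' --fingers '[1,1]'

```text
t: 32.48
position: [0.5394, 0.2117, 0.024]
tool_rot: [0.614, 0.789, 0.0, -0.0]
contact_force: [-2.6, -0.4, 5.4]
finger_gap: 0.037
```

Request:
move_arm --pt "0 0 0" --pt "0 0 0" --pt "0 0 0" --pt "0 0 0" --pt "0 0 0" --pt "0 0 0" --pt "0 0 -10" --pt "0 0 -25" --pt "0 0 -35" --pt "0 0 -30" --pt "0 0 -10" --pt "0 0 0" --roll '[0,0,0,0,0,0,0,0,0,0,0,0.137]' --fingers '[0.6,0.5,0,0,0,0,0,0,0,0,0,0]'

```text
t: 33.98
position: [0.5396, 0.2119, 0.1345]
tool_rot: [0.668, 0.745, 0.001, 0.0]
contact_force: [0.1, 0.3, -1.6]
finger_gap: 0.0855
```

```bash
python3 - <<'E'
from h import *
plan([(.498,-.284,.133,.112),(.498,-.284,.0235,.112)])
a=read_camera("scene");cv2.imwrite("pics/s6.png",cv2.convertScaleAbs(cv2.resize(a[90:310,190:390],None,fx=2.7,fy=2.7,interpolation=2),alpha=1.6))
E
```

```text
t 33.98 pos [539.6 211.9 134.5] th 0.109 tilt [0.0012 0.0014] gap 85.5 F [ 0.1  0.3 -1.6]
roll -0.003 off mm [-488.1  -96.8    1.5]
roll 0.0 off mm [  0.    0.  109.5]
```

View pics/s6.png

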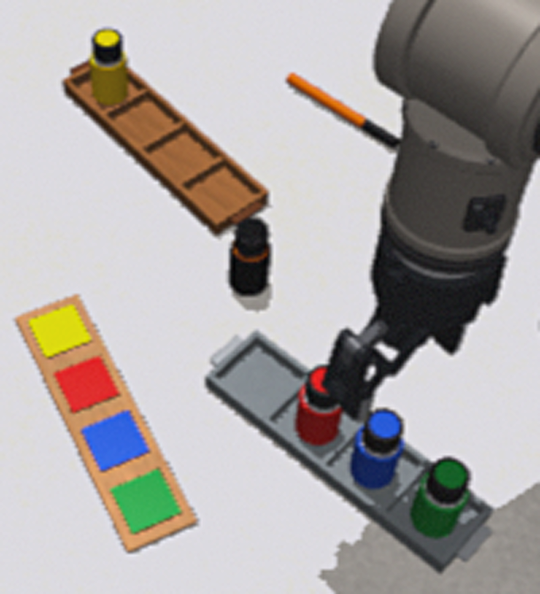

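Three pots are now in place and upright. Yellow is the last one.

Request:
move_arm --pt "-15 -3 1" --pt "-30 -6 0" --pt "-40 -8 0" --pt "-42 -8.3 0" --pt "-42 -8.3 0" --pt "-42 -8.3 0" --pt "-42 -8.3 0" --pt "-42 -8.3 0" --pt "-42 -8.3 0" --pt "-42 -8.3 0" --pt "-40 -8 0" --pt "-32 -6.4 0" --pt "-20 -4 0" --pt "-11 -2.2 0" --pt "-6 -1.2 0" --pt "0 0 0" --pt "0 0 0" --roll '[0,0,0,0,0,0,0,0,0,0,0,0,0,0,0,0,0]' --fingers '[0,0,0,0,0,0,0,0,0,0,0,0,0,0,0,0,0]'

```text
t: 36.15
position: [0.4978, -0.2831, 0.1323]
tool_rot: [0.666, 0.746, 0.0, -0.0]
contact_force: [1.0, -0.2, 0.5]
finger_gap: 0.0851
```

```bash
python3 - <<'E'
from h import *
plan([(.498,-.284,.133,.112),(.498,-.284,.0235,.112)])
E
```

```text
t 36.15 pos [ 497.8 -283.1  132.3] th 0.114 tilt [-0.0001  0.0006] gap 85.1 F [ 1.  -0.2  0.5]
roll 0.002 off mm [-0.9  0.1 -0.7]
roll 0.0 off mm [  0.    0.  109.5]
```

Request:
move_arm --pt "0 0 15" --pt "0 0 25" --pt "0 0 25" --pt "0 0 20" --pt "0 0 14" --pt "0 0 7" --pt "0 0 2.7" --pt "0 0 0" --pt "0 0 0" --pt "0 0 0" --pt "0 0 0" --pt "0 0 0" --pt "0 0 0" --pt "0 0 0" --pt "0 0 0" --pt "0 0 0" --roll '[0,0,0,0,0,0,0,0,0,0,0,0,0,0,0,0]' --fingers '[0,0,0,0,0,0,0,0,0,1,1,1,1,1,1,1]'

```text
t: 38.15
position: [0.4977, -0.2841, 0.0241]
tool_rot: [0.666, 0.746, 0.0, 0.0]
contact_force: [-0.3, 0.3, 5.8]
finger_gap: 0.0369
```

Request:
move_arm --pt "0 0 -4" --pt "0 0 -12" --pt "0 0 -22" --pt "0 0 -24" --pt "0 0 -24" --pt "0 0 -24" --pt "0 0 0" --pt "0 0 0" --pt "0 0 0" --roll '[0,0,0,0,0,0,0,-0.07,-0.067]' --fingers '[1,1,1,1,1,1,1,1,1]'

```text
t: 39.28
position: [0.497, -0.2836, 0.133]
tool_rot: [0.613, 0.79, -0.0, -0.001]
contact_force: [-0.1, 0.6, -0.5]
finger_gap: 0.0371
```

```bash
python3 - <<'E'
from h import *
plan([(.5691,.0926,.133,.249),(.5691,.0926,.0235,.249)])
E
```

```text
t 39.27 pos [ 497.  -283.6  133. ] th 0.251 tilt [-0.0012  0.0005] gap 37.1 F [-0.1  0.6 -0.5]
roll 0.002 off mm [346.9 162.6  -0. ]
roll 0.0 off mm [  0.    0.  109.5]
```

Request:
move_arm --pt "12 5.6 0" --pt "27 12.7 0" --pt "38 17.8 0" --pt "40 18.7 0" --pt "40 18.7 0" --pt "40 18.7 0" --pt "40 18.7 0" --pt "40 18.7 0" --pt "30 14 0" --pt "20 9.4 0" --pt "12 5.6 0" --pt "6 2.8 0" --pt "2 1 0" --pt "0 0 0" --pt "0 0 0" --roll '[0,0,0,0,0,0,0,0,0,0,0,0,0,0,0]' --fingers '[1,1,1,1,1,1,1,1,1,1,1,1,1,1,1]'

```text
t: 41.15
position: [0.5694, 0.0913, 0.1339]
tool_rot: [0.614, 0.789, -0.0, 0.0]
contact_force: [-0.2, -0.2, -1.6]
finger_gap: 0.0374
```

```bash
python3 - <<'E'
from h import *
plan([(.5691,.0926,.133,.249),(.5691,.0926,.0235,.249)])
E
```

```text
t 41.15 pos [569.4  91.3 133.9] th 0.248 tilt [-0.     -0.0002] gap 37.4 F [-0.2 -0.2 -1.6]
roll -0.001 off mm [1.3 0.  0.9]
roll 0.0 off mm [  0.    0.  109.5]
```

Request:
move_arm --pt "1 0 10" --pt "0 0 20" --pt "0 0 22" --pt "0 0 22" --pt "0 0 15" --pt "0 0 8" --pt "0 0 6" --pt "0 0 3" --pt "0 0 1" --pt "0 0 1" --pt "0 0 0.6" --pt "0 0 0.6" --pt "0 0 0" --roll '[0,0,0,0,0,0,0,0,0,0,0,0,0]' --fingers '[1,1,1,1,1,1,1,1,1,1,1,1,1]'

```text
t: 42.78
position: [0.5692, 0.0932, 0.0246]
tool_rot: [0.614, 0.789, 0.0, 0.0]
contact_force: [0.6, -0.3, -0.8]
finger_gap: 0.037
```

Request:
move_arm --pt "0 0 0.6" --pt "0 0 0" --roll '[0,0]' --fingers '[1,1]'

```text
t: 43.02
position: [0.5692, 0.0932, 0.0241]
tool_rot: [0.614, 0.789, 0.0, -0.0]
contact_force: [-0.3, 0.2, 0.8]
finger_gap: 0.037
```

Request:
move_arm --pt "0 0 0.3" --pt "0 0 0" --roll '[0,0]' --fingers '[1,1]'

```text
t: 43.28
position: [0.5692, 0.0932, 0.024]
tool_rot: [0.614, 0.789, 0.0, -0.0]
contact_force: [-1.7, 0.1, 4.7]
finger_gap: 0.0371
```

Contact made, so I'll release, rise, and move off toward the right to clear the view.

Request:
move_arm --pt "0 0 0" --pt "0 0 0" --pt "0 0 0" --pt "0 0 0" --pt "0 0 0" --pt "0 0 0" --pt "0 0 -10" --pt "0 0 -25" --pt "0 0 -35" --pt "0 0 -30" --pt "0 0 -20" --pt "-20 -8 0" --pt "-35 -14 0" --pt "-40 -16 0" --pt "-40 -16 0" --pt "-40 -16 0" --pt "-35 -14 0" --pt "-15 -6 0" --pt "0 0 0" --pt "0 0 0" --roll '[0,0,0,0,0,0,0,0,0,0,0,0,0,0,0,0,0,0,0,0]' --fingers '[0.6,0.5,0,0,0,0,0,0,0,0,0,0,0,0,0,0,0,0,0,0]'

```text
t: 45.78
position: [0.5376, -0.1453, 0.1433]
tool_rot: [0.613, 0.79, 0.0, -0.0]
contact_force: [0.2, 0.4, -0.2]
finger_gap: 0.0853
```

```bash
python3 - <<'E'
from h import *
plan([])
a=read_camera("scene");b=read_camera("top")
f=lambda a:cv2.convertScaleAbs(cv2.resize(a,None,fx=2.7,fy=2.7,interpolation=2),alpha=1.6)
cv2.imwrite("pics/s7.png",f(a[90:310,190:390]));cv2.imwrite("pics/t7.png",f(b[120:260,110:390]))
E
```

```text
t 45.77 pos [ 537.6 -145.3  143.3] th 0.251 tilt [-0.0005  0.0009] gap 85.3 F [ 0.2  0.4 -0.2]
```

View pics/s7.png

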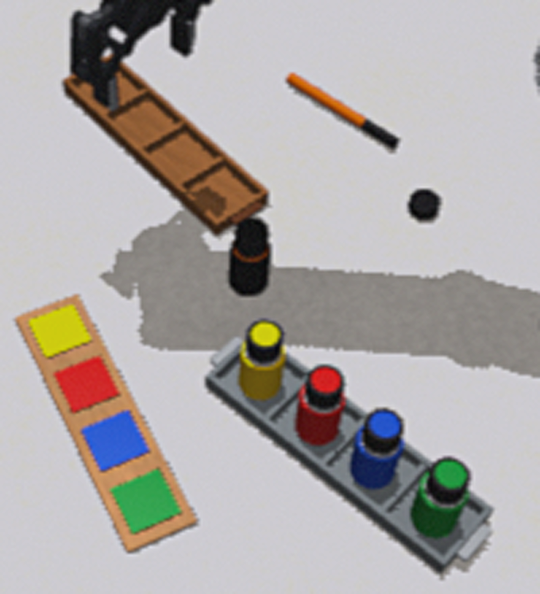

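View pics/t7.png

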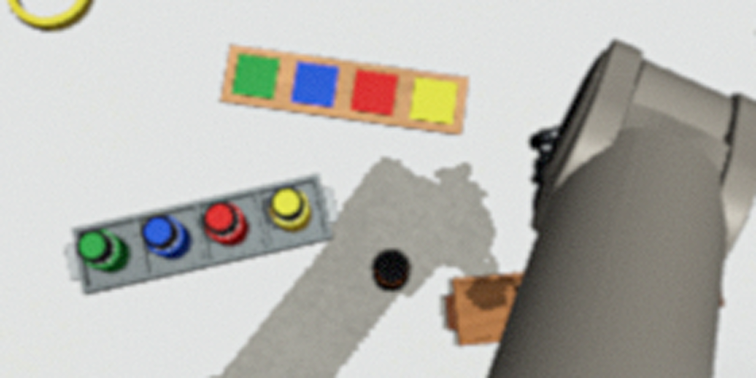

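Both views show green, blue, red, yellow from left to right, matching the swatch board. The pots are upright, each in its own compartment, and the arm is clear.

```bash
python3 -c "
from rig import *
print(sign_off())"
```

```text
the job is handed in; nothing more can be done
None
```

I moved all four pots into the grey paint rack, in the order green, blue, red, yellow from left to right as seen from the robot. This matches the swatch board.

- **Placing:** I lowered each pot slowly until the force reading showed it touching the compartment floor (about 5–7 N), then let go.
- **Final check:** Pictures from both cameras showed every pot upright in its own compartment. The gripper was open and clear of everything, and the black bottle near the racks showed no sign of having been moved. The job took about 46 s.
- **Disagreements:** The two cameras differed by up to about 4 mm on positions, so I used values between the two. The compartments allow about 9 mm either way, and no checks failed.

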